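# Close a tote's bail arm and stack a ware tray on it

## Task

One wire bail arm of the grey tote has been left swung out beyond the tote's end. Swing it fully in so that it lies flat across the mouth like the other one, then gently set the larger of the two handled plywood trays, centred and lengthwise with the tote, level on top of the two bails and let go. Do not disturb the smaller tray.

Things in the scene. Friction and masses are not known exactly. Their poses are not given: they have to be found in the camera images.
- tote_mouth (a point): Centre of the fixed grey tote's mouth, at bail-hinge height, 112 mm up. Tote 300 long (x), 180 wide (y), rim 105 high, walls 6; contents below 60. Two U-shaped bails of 10 mm rod, hinges along y at x=+130 (one to swing) and x=-130 (already in). Crossbars along y, 196 long, 75 from the hinge; lying in they are at x=+55 and -55, tops 5 above this point; the tray rests on them
- bail (a joint): Angle (rad) of the steel bail at the tote's +x end: 0 = fully in across the mouth (stop), 1.57 = upright, 3.14 = level outwards, 3.3 = fully out (stop). In the tote_mouth frame its crossbar's middle is at x = 130 - 75 cos(angle), y = 0, z = 75 sin(angle) mm. Slightly stiff (1 to 2.5 N at the bar); stays where left
- ware_tray_grip (a point): Middle of the larger plywood tray's handle bar, 90 mm above the flat underside, over its centre. Tray 180 long (x), 130 wide (y), rim 28 high, 0.3 to 0.65 kg; small white figures (below 50 high) fixed in it. Bar along x, 14 wide (y), 18 high, 146 long, on a post at each end; z up
- short_tray_grip (a point): Middle of the handle bar of the smaller plywood tray, a bystander of the same make: 110 mm long (x), 90 wide (y), bar 90 above its underside. Leave it where it stands
There are look-alikes about, which are no part of the job. Leave any pink or turquoise look-alike of the part that bears ware_tray_grip alone.

How it is judged (in metres and radians):
On the way:
1. the bail is swung fully in (within 0.12 rad) while the larger tray still stands where it was (within 40 mm) (value of joint bail below 0.12 rad and distance of ware_tray_grip from where it was at the start of the episode below 0.04 m), for 0.2 s.
At the end, for the whole second after the job is handed in: The bail lies in (0.12 rad) and the larger tray rests still on both bails, level (0.1 rad), its middle within 25 mm lengthwise and 20 mm crosswise of the tote's middle, lengthwise with the tote within 15 degrees (either way round), handle 95 mm above the hinges (10 mm) (value of joint bail below 0.12 rad and x of ware_tray_grip in the frame of tote_mouth between -0.025 and 0.025 m and y of ware_tray_grip in the frame of tote_mouth between -0.02 and 0.02 m and z of ware_tray_grip in the frame of tote_mouth between 0.085 and 0.105 m and angle between ware_tray_grip's own z axis and vertical below 0.1 rad and angle between the x axis of ware_tray_grip and the x axis of tote_mouth, either way round below 0.26 rad and linear speed of ware_tray below 0.02 m/s); the robot touches nothing.
It fails at once if the smaller tray is shifted by more than 30 mm (distance of short_tray_grip from where it was at the start of the episode above 0.03 m).
It fails at once if the larger tray is slammed or pressed on the tote (over 80 N) (contact force between ware_tray and tote above 80 N).
It fails at once if the larger tray is let go in the air, more than 20 mm above its seat on the bails (z of ware_tray_grip in the frame of tote_mouth above 0.115 m and contact force between the fingers and ware_tray below 0.2 N).
It also fails if it takes over 64 s, if anything falls off the work surface, if the arm or the gripper's body presses on something with over 40 N, if the wrist force passes 120 N, or if a joint passes its speed limit or range.

## Robot

A 6-joint arm with a two-finger parallel gripper is mounted at the origin on the work surface. World frame = base frame: x ahead of the robot, y to its left, z up, the work surface at z = 0. Lengths are in mm, angles in rad, forces in N, time in s.
With the tool pointing down it reaches from about 350 to 775 mm from the base axis. Payload 7.3 kg.
Tool frame: the origin (TCP) lies at the centre of the arm's flange, where the gripper is bolted on; the fingertips stand 178 mm ahead of it and the grasp point (between the pads) lies 159 mm ahead of it; z points along the fingers, y is the direction in which the jaws open and shut (so a half turn about z gives the same grasp; the last joint's range is limited). The gripper opens to 92 mm and grips with 3 to 60 N. Pads are 19 mm wide; open, the fingers measure 130 mm over their backs; the gripper's body (75 mm by 190 mm) begins 47 mm behind the grasp point.
Start: joints at [1.167, 0.342, 1.524, -0, 1.275, -0.146], TCP at [133.828, 507.659, 404.741] pointing down, gripper open.
Joint ranges: [-2.53, 2.53], [-0.77, 2.02], [0.04, 2.7], [-1, 4.14], [0.28, 2.66], [-3.11, 3.11]. Speed limits (rad/s): [2.57, 2.57, 3.14, 3.14, 3.14, 3.14].

## Interface

Orientations are given as [roll, pitch, yaw] about the fixed x, y, z axes, in that order (R = Rz(yaw) Ry(pitch) Rx(roll)).
In Python, from plant import get_obs, capture, close_job gives the robot as it stands. The module is installed in compiled form; this text tells all that it offers.
- The arm moves only by the shell command python3 -m pendant 'ROWS'. ROWS is JSON, a list of rows, each a list of 3 entries, a list of its own where there are three numbers: the shift along the tool's x, y, z in m, then the turn, a rotation vector about the tool's x, y, z in rad, then the finger opening in m, from 0 to 0.0918. In form: [[[tx, ty, tz], [wx, wy, wz], fingers], ...]. A call has 1 to 10 rows; each row is the pose to reach, as a shift and turn from the pose commanded when the call began, along the tool's axes at that moment; what a row does not reach only later rows make up. A row lasts 1/12 s, in which the tool goes at most 41.7 mm and 7.16 degrees, less where a joint would pass 70% of its speed; a pose out of reach is approached as far as the arm can. A call with a gripper value outside its range is refused whole. The fingers move at their own pace and stop on an object; the grip force is fixed at half the most. Time passes only in rows, so rows that repeat a pose let the fingers close. It gives the time, the measured TCP pose, the force and the opening at its end, in the units of the state.
- get_obs(): the state, without advancing time (a new reading comes with each control period).
- capture(name): name is "scene" or "top" or "wrist"; returns a dict with "color" (420x560x3 uint8, red, green, blue), "mtx" (3x3 intrinsics, pixels), "dist" ([k1, k2, p1, p2, k3] as OpenCV has them; the pictures are not rectified), "rvec" (rotation vector, rad) and "tvec" (3), from world to camera coordinates, as OpenCV has them. Camera axes: x right, y down, z forward; pixel columns grow to the right and rows downward; lengths in mm; the calibration is good to about 2 mm. A picture is of the moment at which its call begins. There is no depth.
- close_job(): hands the job in, once; it reports no verdict.
The state is a dict: "time": time; "joint_positions": joint angles; "dq": joint speeds; "tau": joint torques, N m; "tool_pos": TCP position; "tcp_rot": TCP orientation; "contact_force": force on the tool from outside, world axes, zero at the start; "moment": the same for the moment, N m; "grip_width": finger opening in mm.
Only numpy, scipy, OpenCV 4.12 (cv2) and the standard library are available. Lean on these libraries where they do the work, as an engineer would, in place of code of your own. Each camera call takes 0.05 s, during which the arm holds its last target. There are 200 camera calls.

## Working session

There is one attempt and no reset: what is moved stays moved. The work goes in short steps, Python scripts to look and compute and a shell command to move; the robot and the scene stay as the last step left them, time stands still between calls to the robot, and variables do not carry over. Pictures are saved under pics/ and viewed, about 8 in all and at most 12, crops included, and the job is handed in when it is done.

```bash
mkdir -p pics; python3 - <<'E'
from plant import *
import cv2,pickle
o=get_obs();print({k:o[k] for k in("time","tool_pos","tcp_rot","grip_width","contact_force")})
d={n:capture(n) for n in("scene","top","wrist")}
pickle.dump(d,open("cap0.pkl","wb"))
for n in("scene","top"): cv2.imwrite(f"pics/{n}0.png",d[n]["color"][:,:,::-1]); print(n,d[n]["tvec"],d[n]["rvec"])
E
```

```text
{'time': 0.0, 'tool_pos': array([133.76406388, 507.53308629, 404.03761832]), 'tcp_rot': array([-3.14006224e+00, -2.09996275e-04,  2.88380312e+00]), 'grip_width': 91.54042725512738, 'contact_force': array([ 0.20883087,  0.64936905, -0.41508724])}
scene [ 196.66215188 -316.931254   1478.49114279] [ 1.75884744  1.85576813 -0.69109496]
top [-188.72639476  503.37754276 1190.61953246] [ 2.1946067  -2.17365777  0.06203878]
```

View pics/scene0.png

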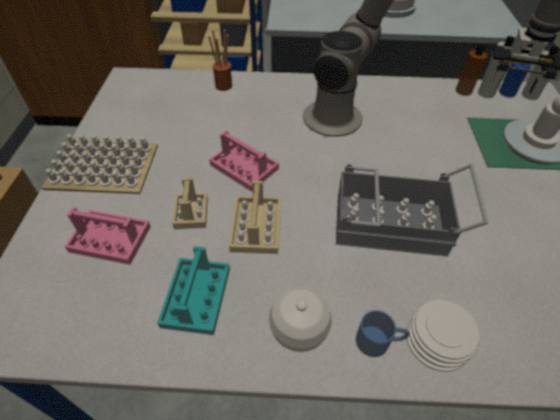

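View pics/top0.png

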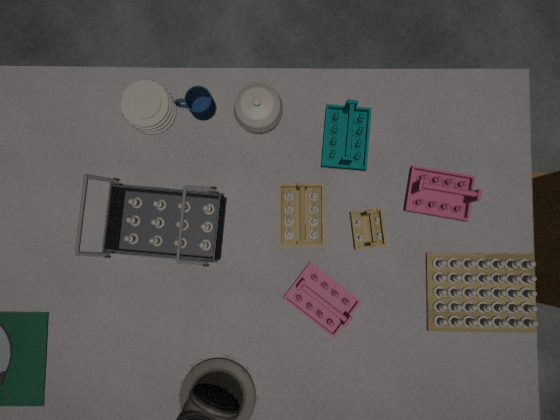

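The scene view shows the tote at about (400,212), with its swung-out bail on the right around (470,195). The larger ply tray is at (257,222), the smaller at (190,208), and there are pink and turquoise decoys. In the top view the tote is at (165,222), with the out-bail crossbar at about x=82. The larger tray is at (301,215) with its bar along world x, and the smaller at (367,229).

```bash
cat > h.py <<'E'
import numpy as np,cv2
def cam(c):
    R,_=cv2.Rodrigues(np.array(c["rvec"],float)); t=np.array(c["tvec"],float).ravel(); return R,-R.T@t
def ray(c,uv):
    R,C=cam(c); p=cv2.undistortPoints(np.array(uv,float).reshape(-1,1,2),c["mtx"],c["dist"]).reshape(-1,2)
    return C,np.c_[p,np.ones(len(p))]@R
def onz(c,uv,z):
    C,d=ray(c,uv); return C+d*((z-C[2])/d[:,2])[:,None]
def proj(c,P): return cv2.projectPoints(np.array(P,float).reshape(-1,1,3),np.array(c["rvec"],float),np.array(c["tvec"],float),c["mtx"],c["dist"])[0].reshape(-1,2)
def tri(c1,u1,c2,u2):
    C1,d1=ray(c1,u1);C2,d2=ray(c2,u2);out=[]
    for a,b in zip(d1,d2):
        s=np.linalg.lstsq(np.c_[a,-b],C2-C1,rcond=None)[0]; p,q=C1+a*s[0],C2+b*s[1]; out.append(np.r_[(p+q)/2,np.linalg.norm(p-q)])
    return np.array(out)
E
python3 - <<'E'
import pickle;from h import *
d=pickle.load(open("cap0.pkl","rb"))
t,s=d["top"]["color"],d["scene"]["color"]
print("topcam",cam(d["top"])[1],"scenecam",cam(d["scene"])[1])
hsv=cv2.cvtColor(t,cv2.COLOR_RGB2HSV)
m=cv2.inRange(hsv,(12,60,70),(30,255,255)); m=cv2.morphologyEx(m,cv2.MORPH_CLOSE,np.ones((7,7)))
for c in cv2.findContours(m,0,2)[0]:
    if cv2.contourArea(c)>300:
        r=cv2.minAreaRect(c); b=cv2.boxPoints(r); print(np.round(r[0]),np.round(r[1]),round(r[2],1),"box z28",np.round(onz(d["top"],b,28)[:,:2]).tolist())
a=cv2.resize(t[165:275,70:400],(792,264),interpolation=cv2.INTER_CUBIC)
b=cv2.resize(s[155:275,220:500],(784,336),interpolation=cv2.INTER_CUBIC)
b=cv2.copyMakeBorder(b,0,0,0,8,0)
v=np.vstack([a,b]); v=cv2.convertScaleAbs(v,alpha=1.5)
cv2.imwrite("pics/crop1.png",v[:,:,::-1])
E
```

```text
topcam [ 426.57302244 -194.45535671 1219.34574444] scenecam [1220.48739211 -139.18766786  903.37965433]
[482. 292.] [ 79. 109.] 90.0 box z28 [[406.0, -590.0], [410.0, -892.0], [193.0, -885.0], [188.0, -586.0]]
[368. 228.] [39. 33.] 82.9 box z28 [[522.0, -371.0], [535.0, -464.0], [427.0, -476.0], [414.0, -384.0]]
[301. 214.] [45. 63.] 0.0 box z28 [[422.0, -172.0], [602.0, -171.0], [603.0, -299.0], [423.0, -300.0]]
```

View pics/crop1.png

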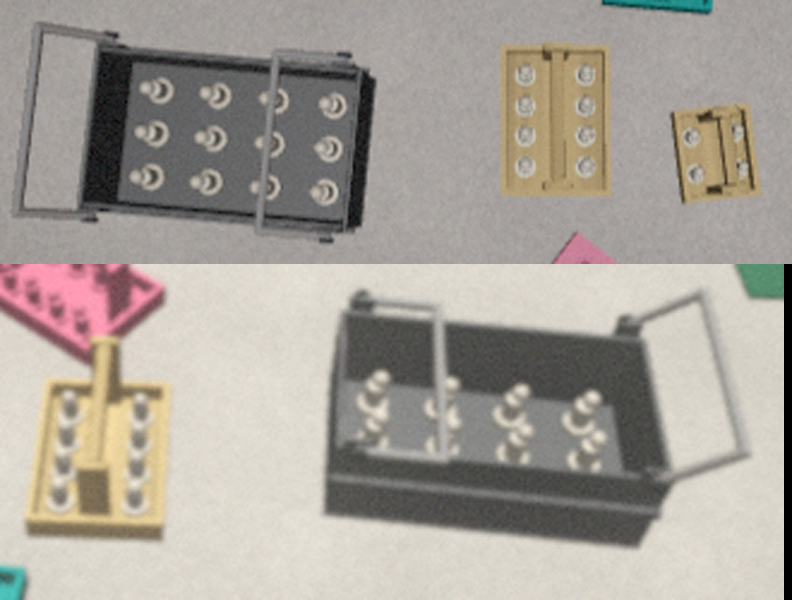

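Crop coordinates, top view: the out-bail bar runs (39,27)–(17,214), the in-bail bar (276,55)–(260,230), and the tray bar from about (558,50) to (558,188). Scene view: the out bar runs (743,455)–(703,294) and the in bar (442,458)–(438,308).

```bash
python3 - <<'E'
import pickle;from h import *
np.set_printoptions(suppress=True,precision=1)
d=pickle.load(open("cap0.pkl","rb"));T,S=d["top"],d["scene"]
ft=lambda l:[(70+x/2.4-.3,165+y/2.4-.3) for x,y in l]
fs=lambda l:[(220+x/2.8-.3,155+(y-264)/2.8-.3) for x,y in l]
tp=[(39,27),(17,214),(276,55),(260,230)]; sc=[(743,455),(703,294),(442,458),(438,308)]
print("bars",tri(T,ft(tp),S,fs(sc)))
print("inbar z112",onz(T,ft(tp[2:]),112))
print("hinges top z112",onz(T,ft([(110,37),(90,217),(345,56),(327,236)]),112))
print("rim z105 corners",onz(T,ft([(103,45),(88,212),(368,70),(352,232)]),105))
print("bar z99",onz(T,ft([(558,47),(558,188)]),99))
print("bar scene z99",onz(S,fs([(104,341),(93,463)]),99))
print("small bar z99",onz(T,ft([(712,114),(727,190)]),99))
E
```

```text
bars [[596.3 320.6 157.2   1.1]
 [398.  337.2 156.5   3.3]
 [575.   79.5 109.8   0.8]
 [381.4  94.7 108.3   5. ]]
inbar z112 [[574.7  78.5 112. ]
 [381.5  91.2 112. ]]
hinges top z112 [[593.1 263.  112. ]
 [394.  277.7 112. ]
 [574.3   2.  112. ]
 [375.7  17.6 112. ]]
rim z105 corners [[585.  273.4 105. ]
 [399.3 283.1 105. ]
 [559.8 -22.7 105. ]
 [380.   -8.6 105. ]]
bar z99 [[ 588.3 -234.4   99. ]
 [ 430.6 -235.5   99. ]]
bar scene z99 [[ 436.9 -233.1   99. ]
 [ 589.3 -229.9   99. ]]
small bar z99 [[ 514.6 -406.4   99. ]
 [ 430.3 -422.7   99. ]]
```

Hinge centres are 261 mm apart, where 260 is expected. The tote centre is at about (484,140) with yaw 86°, and the in-bar agrees to 2 mm. The out-bail radius measures 74 mm (expected 75), at about 2.49 rad. First I move over the out crossbar, with the jaws along tote x.

```bash
python3 -m pendant '[[[-0.397,-0.080,0],[0,0,-0.187],0.04],[[-0.397,-0.080,0],[0,0,-0.187],0.04],[[-0.397,-0.080,0],[0,0,-0.187],0.04],[[-0.397,-0.080,0],[0,0,-0.187],0.04],[[-0.397,-0.080,0],[0,0,-0.187],0.04],[[-0.397,-0.080,0],[0,0,-0.187],0.04],[[-0.397,-0.080,0],[0,0,-0.187],0.04],[[-0.397,-0.080,0],[0,0,-0.187],0.04],[[-0.397,-0.080,0],[0,0,-0.187],0.04],[[-0.397,-0.080,0],[0,0,-0.187],0.04]]'; python3 -m pendant '[[[0,0,0],[0,0,0],0.04],[[0,0,0],[0,0,0],0.04],[[0,0,0],[0,0,0],0.04]]'
python3 - <<'E'
from plant import *;import cv2
c=capture("wrist")["color"];s=capture("scene")["color"][100:310,300:560]
cv2.imwrite("pics/w1.png",cv2.hconcat([cv2.resize(c,(400,300)),cv2.resize(s,(372,300))])[:,:,::-1])
E
```

```text
time: 0.98
tool_pos: [499.6, 327.3, 404.4]
tcp_rot: [-3.141, -0.0, 3.07]
contact_force: [-0.6, 0.6, 0.0]
grip_width: 40.1
time: 1.23
tool_pos: [496.9, 329.2, 404.2]
tcp_rot: [-3.141, -0.001, 3.07]
contact_force: [1.1, -0.6, 0.3]
grip_width: 39.9
```

View pics/w1.png

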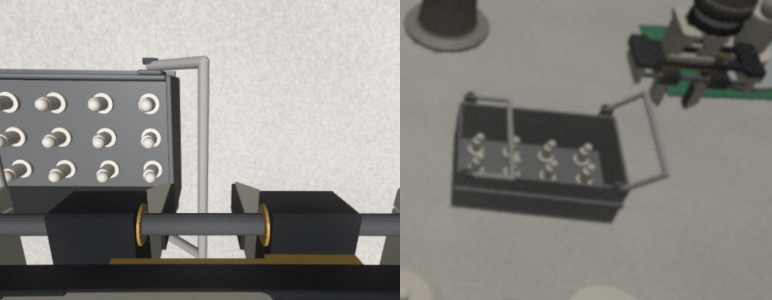

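The bar is centred between the fingers in the wrist view (bar x=205, fingers 165–240). I descend, cage it and follow the arc.

```bash
python3 -m pendant '[[[0,0,0.03],[0,0,0],0.04],[[0,0,0.06],[0,0,0],0.04],[[0,0,0.088],[0,0,0],0.04],[[0,0,0.088],[0,0,0],0.022],[[0,0,0.088],[0,0,0],0.022],[[0,0,0.088],[0,0,0],0.022],[[0,0,0.088],[0,0,0],0.022]]'
python3 -m pendant '[[[0,-0.011,-0.0085],[0,0,0],0.022],[[0,-0.020,-0.0157],[0,0,0],0.022],[[0,-0.030,-0.0215],[0,0,0],0.022],[[0,-0.040,-0.026],[0,0,0],0.022],[[0,-0.051,-0.0285],[0,0,0],0.022],[[0,-0.062,-0.0296],[0,0,0],0.022],[[0,-0.073,-0.029],[0,0,0],0.022],[[0,-0.084,-0.027],[0,0,0],0.022],[[0,-0.095,-0.023],[0,0,0],0.022],[[0,-0.105,-0.017],[0,0,0],0.022]]'
python3 -m pendant '[[[0,-0.009,0.007],[0,0,0],0.022],[[0,-0.016,0.0145],[0,0,0],0.022],[[0,-0.022,0.023],[0,0,0],0.022],[[0,-0.027,0.032],[0,0,0],0.022],[[0,-0.030,0.0405],[0,0,0],0.022],[[0,-0.032,0.048],[0,0,0],0.022],[[0,-0.034,0.055],[0,0,0],0.022],[[0,-0.034,0.06],[0,0,0],0.022],[[0,-0.034,0.06],[0,0,0],0.022]]'
python3 - <<'E'
from plant import *;import cv2
c=capture("wrist")["color"];s=capture("scene")["color"][100:310,300:560]
cv2.imwrite("pics/w2.png",cv2.hconcat([cv2.resize(c,(400,300)),cv2.resize(s,(372,300))])[:,:,::-1])
E
```

```text
time: 1.92
tool_pos: [497.5, 329.7, 319.2]
tcp_rot: [3.139, 0.004, 3.072]
contact_force: [0.7, 0.9, 1.2]
grip_width: 22.9
time: 2.75
tool_pos: [489.8, 223.0, 333.2]
tcp_rot: [-3.141, -0.0, 3.07]
contact_force: [0.9, 0.2, 1.0]
grip_width: 22.0
time: 3.5
tool_pos: [487.6, 191.7, 272.9]
tcp_rot: [3.139, 0.0, 3.071]
contact_force: [1.2, 9.3, -2.9]
grip_width: 21.9
```

View pics/w2.png

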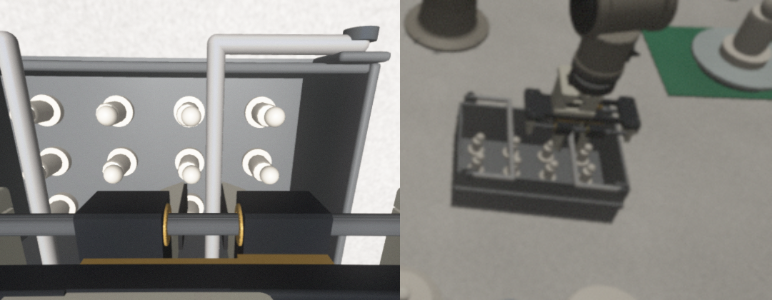

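The bail appears to lie in. I press it down gently with closed fingers to make sure.

```bash
python3 -m pendant '[[[0,0.004,0],[0,0,0],0.04],[[0,0.004,0],[0,0,0],0.04],[[0,0.004,-0.03],[0,0,0],0.04],[[0,0.004,-0.06],[0,0,0],0],[[0,0.004,-0.06],[0,0,0],0],[[0,0.004,-0.06],[0,0,0],0],[[0,0.004,-0.06],[0,0,0],0],[[0,0.004,-0.06],[0,0,0],0]]'
python3 -m pendant '[[[0,0,0.015],[0,0,0],0],[[0,0,0.025],[0,0,0],0],[[0,0,0.032],[0,0,0],0],[[0,0,0.036],[0,0,0],0],[[0,0,0.039],[0,0,0],0],[[0,0,0.040],[0,0,0],0],[[0,0,0.040],[0,0,0],0]]'
```

```text
time: 4.27
tool_pos: [487.4, 194.2, 332.5]
tcp_rot: [-3.141, -0.002, 3.071]
contact_force: [-0.9, 1.0, -0.5]
grip_width: 11.1
time: 4.85
tool_pos: [487.4, 194.3, 294.7]
tcp_rot: [-3.141, -0.001, 3.071]
contact_force: [-4.8, -2.4, 9.4]
grip_width: 0.5
```

Contact came at tip height 116.7 mm (bar top expected at 117), so the bail is fully in. Next I go above the larger tray's bar.

```bash
python3 -m pendant '[[[0,0,-0.04],[0,0,0],0],[[0,0,-0.08],[0,0,0],0.06],[[-0.054,-0.427,-0.08],[0,0,-0.071],0.06],[[-0.054,-0.427,-0.08],[0,0,-0.071],0.06],[[-0.054,-0.427,-0.08],[0,0,-0.071],0.06],[[-0.054,-0.427,-0.08],[0,0,-0.071],0.06],[[-0.054,-0.427,-0.08],[0,0,-0.071],0.06],[[-0.054,-0.427,-0.08],[0,0,-0.071],0.06],[[-0.054,-0.427,-0.08],[0,0,-0.071],0.06],[[-0.054,-0.427,-0.08],[0,0,-0.071],0.06]]'
python3 -m pendant '[[[0,-0.112,0],[0,0,0],0.06],[[0,-0.112,0],[0,0,0],0.06],[[0,-0.112,0],[0,0,0],0.06],[[0,-0.112,0],[0,0,0],0.06],[[0,-0.112,0],[0,0,0],0.06]]'
```

```text
time: 5.68
tool_pos: [505.8, -140.5, 373.9]
tcp_rot: [-3.141, 0.001, -3.141]
contact_force: [0.8, 0.6, -0.3]
grip_width: 56.4
time: 6.1
tool_pos: [505.8, -251.9, 373.2]
tcp_rot: [3.141, -0.0, 3.139]
contact_force: [0.6, -0.0, -0.4]
grip_width: 59.9
```

```bash
python3 - <<'E'
from plant import *;from h import *;import pickle
np.set_printoptions(suppress=True,precision=1)
c=capture("wrist");t=capture("top");s=capture("scene");o=get_obs();print(o["tool_pos"],o["tcp_rot"])
pickle.dump(dict(wrist=c,top=t,scene=s),open("cap1.pkl","wb"))
for P in([512,-235,99],[439,-235,99],[585,-235,99]): print(proj(c,[P]))
w=cv2.resize(c["color"],(400,300));q=cv2.resize(t["color"][160:280,60:260],(400,240))
cv2.imwrite("pics/w3.png",cv2.vconcat([w,q])[:,:,::-1])
E
```

```text
[ 506.2 -249.2  373.7] [ 3.1 -0.  -3.1]
[[305.2 230.2]]
[[306.7 134.5]]
[[303.9 312.4]]
```

View pics/w3.png

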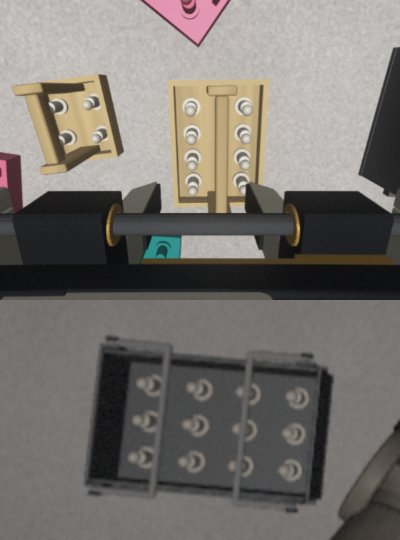

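The wrist view shows the large tray's bar at (221,150) in the half-size image, which puts it at y≈-232. The small tray is clear to the left, and the top crop shows both bails in. I align next.

```bash
python3 -m pendant '[[[-0.006,0.017,0],[0,0,0],0.06],[[-0.006,0.017,0.03],[0,0,0],0.06],[[-0.006,0.017,0.06],[0,0,0],0.06],[[-0.006,0.017,0.06],[0,0,0],0.06],[[-0.006,0.017,0.06],[0,0,0],0.06],[[-0.006,0.017,0.06],[0,0,0],0.06]]'
```

```text
time: 6.75
tool_pos: [512.7, -232.9, 315.2]
tcp_rot: [-3.141, 0.002, -3.14]
contact_force: [0.7, 0.2, -0.2]
grip_width: 60.3
```

```bash
python3 -m pendant '[[[0,0,0.02],[0,0,0],0.06],[[0,0,0.04],[0,0,0],0.06],[[0,0,0.055],[0,0,0],0.06],[[0,0,0.066],[0,0,0],0.06],[[0,0,0.066],[0,0,0],0.01],[[0,0,0.066],[0,0,0],0.01],[[0,0,0.066],[0,0,0],0.01],[[0,0,0.066],[0,0,0],0.01],[[0,0,0.066],[0,0,0],0.01],[[0,0,0.066],[0,0,0],0.01]]'
python3 -m pendant '[[[0,0,0],[0,0,0],0.01],[[0,0,0],[0,0,0],0.01],[[0,0,-0.005],[0,0,0],0.01],[[0,0,-0.015],[0,0,0],0.01],[[0,0,-0.03],[0,0,0],0.01],[[0,0,-0.03],[0,0,0],0.01],[[0,0,-0.03],[0,0,0],0.01]]'
```

```text
time: 7.58
tool_pos: [512.3, -233.5, 248.4]
tcp_rot: [-3.141, 0.001, -3.141]
contact_force: [-0.5, 0.0, -0.5]
grip_width: 24.6
time: 8.17
tool_pos: [512.2, -233.6, 278.4]
tcp_rot: [-3.141, 0.001, -3.141]
contact_force: [0.6, -0.7, -5.7]
grip_width: 13.9
```

Grasp is good: opening 13.9 mm, load 5.7 N. I lift clear and turn half of the −94°.

```bash
python3 -m pendant '[[[0,0,-0.02],[0,0,0],0.01],[[0,0,-0.045],[0,0,0],0.01],[[0,0,-0.07],[0,0,0],0.01],[[0,0,-0.095],[0,0,0],0.01],[[0,0,-0.115],[0,0,0],0.01],[[0,0,-0.125],[0,0,0],0.01],[[0,0,-0.125],[0,0,0],0.01]]'
python3 -m pendant '[[[0.001,0.01,0],[0,0,0.04],0.01],[[0.003,0.03,0],[0,0,0.12],0.01],[[0.005,0.05,0],[0,0,0.20],0.01],[[0.007,0.075,0],[0,0,0.29],0.01],[[0.008,0.10,0],[0,0,0.39],0.01],[[0.010,0.125,0],[0,0,0.49],0.01],[[0.011,0.15,0],[0,0,0.59],0.01],[[0.013,0.17,0],[0,0,0.69],0.01],[[0.014,0.182,0],[0,0,0.77],0.01],[[0.014,0.187,0],[0,0,0.82],0.01]]'
```

```text
time: 8.75
tool_pos: [512.3, -233.5, 404.3]
tcp_rot: [-3.14, 0.003, -3.141]
contact_force: [-0.3, -0.2, -5.3]
grip_width: 13.9
time: 9.58
tool_pos: [497.3, -44.5, 400.5]
tcp_rot: [-3.14, -0.004, 2.319]
contact_force: [1.5, -0.1, -5.1]
grip_width: 14.1
```

```bash
python3 -m pendant '[[[0.007,0.006,0],[0,0,0.04],0.01],[[0.022,0.018,0],[0,0,0.12],0.01],[[0.037,0.030,0],[0,0,0.20],0.01],[[0.055,0.044,0],[0,0,0.29],0.01],[[0.075,0.060,0],[0,0,0.39],0.01],[[0.095,0.076,0],[0,0,0.49],0.01],[[0.115,0.092,0],[0,0,0.59],0.01],[[0.132,0.106,0],[0,0,0.69],0.01],[[0.142,0.114,0],[0,0,0.77],0.01],[[0.146,0.117,0],[0,0,0.822],0.01]]'
python3 -m pendant '[[[0,0,0],[0,0,0],0.01],[[0,0,0],[0,0,0],0.01],[[0,0,0],[0,0,0],0.01]]'
python3 - <<'E'
from plant import *;from h import *;import pickle
t=capture("top");s=capture("scene");pickle.dump(dict(top=t,scene=s),open("cap2.pkl","wb"))
a=cv2.resize(t["color"][160:280,60:260],(700,420))[:300];a=cv2.resize(t["color"][150:280,60:260],(430,280));b=cv2.resize(s["color"][80:280,300:520],(600,545))
b=cv2.resize(s["color"][80:280,300:500],(360,280))
cv2.imwrite("pics/p1.png",cv2.hconcat([a,b])[:,:,::-1])
E
```

```text
time: 10.42
tool_pos: [483.3, 142.1, 400.5]
tcp_rot: [-3.138, -0.0, 1.498]
contact_force: [-0.2, -1.1, -5.7]
grip_width: 14.0
time: 10.67
tool_pos: [483.9, 139.7, 401.6]
tcp_rot: [-3.14, 0.001, 1.501]
contact_force: [-1.1, 0.1, -4.7]
grip_width: 13.9
```

View pics/p1.png

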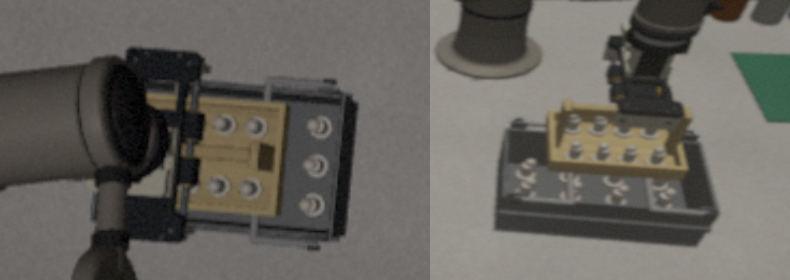

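The tray hangs level over the tote, roughly lengthwise. I check the edges numerically: top view right edge at crop (285,158); scene near-rim corners at about (549,166) and (687,172).

```bash
python3 - <<'E'
import pickle;from h import *
np.set_printoptions(suppress=True,precision=1)
d=pickle.load(open("cap2.pkl","rb"));T,S=d["top"],d["scene"]
c,a=np.array([484.3,140.1]),np.deg2rad(85.94);A=np.array([[np.cos(a),np.sin(a)],[-np.sin(a),np.cos(a)]])
print("right edge z180",(onz(T,[(60+x/2.15,150+y/2.154) for x,y in[(287,103),(277,216)]],180)[:,:2]-c)@A.T)
for n,C in(("top",T),("scene",S)):
    m=cv2.inRange(cv2.cvtColor(C["color"],cv2.COLOR_RGB2HSV),(12,60,70),(30,255,255))
    r=np.zeros_like(m); 
    if n=="top": r[160:270,100:215]=1
    else: r[120:215,330:450]=1
    m=cv2.morphologyEx(m*r,cv2.MORPH_OPEN,np.ones((2,2)));k=max(cv2.findContours(m,0,2)[0],key=cv2.contourArea).reshape(-1,2)
    # extreme points in tote-frame at rim height / underside
    for z in(152,180):
        P=(onz(C,k,z)[:,:2]-c)@A.T; print(n,z,P.min(0),P.max(0))
E
```

```text
right edge z180 [[-96.7 -62.9]
 [-97.6  67.8]]
top 152 [-90.9 -64. ] [13.6 70.6]
top 180 [-97.4 -61.4] [ 4.4 69.6]
scene 152 [-88.2 -64.9] [129.1 127.9]
scene 180 [-93.4 -90.6] [115.9  95. ]
```

Tray offset is about −6 mm lengthwise and +3 mm crosswise. I correct that and descend slowly (seat expected at TCP z≈365).

```bash
python3 -m pendant '[[[0.005,0.002,0],[0,0,0],0.01],[[0.005,0.002,0.008],[0,0,0],0.01],[[0.005,0.002,0.016],[0,0,0],0.01],[[0.005,0.002,0.023],[0,0,0],0.01],[[0.005,0.002,0.027],[0,0,0],0.01],[[0.005,0.002,0.030],[0,0,0],0.01],[[0.005,0.002,0.030],[0,0,0],0.01],[[0.005,0.002,0.030],[0,0,0],0.01]]'
python3 -m pendant '[[[0,0,0.001],[0,0,0],0.01],[[0,0,0.002],[0,0,0],0.01],[[0,0,0.003],[0,0,0],0.01],[[0,0,0.004],[0,0,0],0.01],[[0,0,0.004],[0,0,0],0.01]]'
```

```text
time: 11.43
tool_pos: [486.4, 145.0, 372.6]
tcp_rot: [-3.141, -0.0, 1.5]
contact_force: [-0.2, -0.6, -5.4]
grip_width: 14.0
time: 11.85
tool_pos: [486.3, 145.0, 368.6]
tcp_rot: [-3.141, -0.0, 1.5]
contact_force: [-0.1, 0.4, -5.2]
grip_width: 13.8
```

```bash
python3 -m pendant '[[[0,0,0.001],[0,0,0],0.01],[[0,0,0.0015],[0,0,0],0.01],[[0,0,0.002],[0,0,0],0.01],[[0,0,0.0025],[0,0,0],0.01],[[0,0,0.003],[0,0,0],0.01],[[0,0,0.003],[0,0,0],0.01]]'
python3 -m pendant '[[[0,0,0.0005],[0,0,0],0.01],[[0,0,0.001],[0,0,0],0.01],[[0,0,0.001],[0,0,0],0.01]]'
```

```text
time: 12.35
tool_pos: [486.3, 145.0, 365.6]
tcp_rot: [-3.141, -0.0, 1.5]
contact_force: [0.4, -0.6, -5.9]
grip_width: 13.8
time: 12.6
tool_pos: [486.3, 145.1, 365.0]
tcp_rot: [3.141, -0.0, 1.5]
contact_force: [-0.8, 0.5, -3.4]
grip_width: 13.8
```

Contact is starting at 365. I go down about 0.5 mm more, then release with a small opening, and then fully.

```bash
python3 -m pendant '[[[0,0,0.0005],[0,0,0],0.01],[[0,0,0.0005],[0,0,0],0.01],[[0,0,0.0005],[0,0,0],0.03],[[0,0,0.0005],[0,0,0],0.05],[[0,0,0.0005],[0,0,0],0.05],[[0,0,0.0005],[0,0,0],0.05],[[0,0,0.0005],[0,0,0],0.05],[[0,0,-0.03],[0,0,0],0.05],[[0,0,-0.06],[0,0,0],0.05],[[0,0,-0.09],[0,0,0],0.05]]'
python3 -m pendant '[[[-0.04,0,0],[0,0,0],0.05],[[-0.08,0,0],[0,0,0],0.05],[[-0.12,0,0],[0,0,0],0.05],[[-0.16,0,0],[0,0,0],0.05],[[-0.20,0,0],[0,0,0],0.05],[[-0.24,0,0],[0,0,0],0.05],[[-0.28,0,0],[0,0,0],0.05],[[-0.28,0,0],[0,0,0],0.05],[[-0.28,0,0],[0,0,0],0.05]]'
python3 - <<'E'
from plant import *;from h import *;import pickle
np.set_printoptions(suppress=True,precision=1)
t=capture("top");s=capture("scene")
c,a=np.array([484.3,140.1]),np.deg2rad(85.94);A=np.array([[np.cos(a),np.sin(a)],[-np.sin(a),np.cos(a)]])
m=cv2.inRange(cv2.cvtColor(t["color"],cv2.COLOR_RGB2HSV),(12,60,70),(30,255,255))
m=cv2.morphologyEx(m,cv2.MORPH_CLOSE,np.ones((5,5)))
for k in cv2.findContours(m,0,2)[0]:
    if cv2.contourArea(k)>300:
        b=cv2.boxPoints(cv2.minAreaRect(k)); print("box tote frame z145",((onz(t,b,145)[:,:2]-c)@A.T).tolist() if b[:,0].max()<300 else ("other",cv2.minAreaRect(k)))
cv2.imwrite("pics/f.png",cv2.hconcat([cv2.resize(t["color"][150:280,60:260],(430,280)),cv2.resize(s["color"][100:300,290:540],(350,280))])[:,:,::-1])
E
```

```text
time: 13.43
tool_pos: [486.2, 145.0, 455.6]
tcp_rot: [-3.141, 0.0, 1.5]
contact_force: [0.4, -0.5, -0.0]
grip_width: 49.6
time: 14.18
tool_pos: [466.2, -136.2, 454.4]
tcp_rot: [-3.141, -0.0, 1.495]
contact_force: [0.0, -0.1, 0.1]
grip_width: 50.1
box tote frame z145 ('other', ((481.0, 292.5), (79.0, 110.0), 90.0))
box tote frame z145 ('other', ((368.2846374511719, 228.27694702148438), (38.57480239868164, 32.00096130371094), 82.87498474121094))
box tote frame z145 [[112.495784654049, 65.3213610015589], [116.341733559652, -65.79079020519973], [-88.99264530117954, -66.1399381528724], [-91.20163164476493, 64.92885056330653]]
```

View pics/f.png

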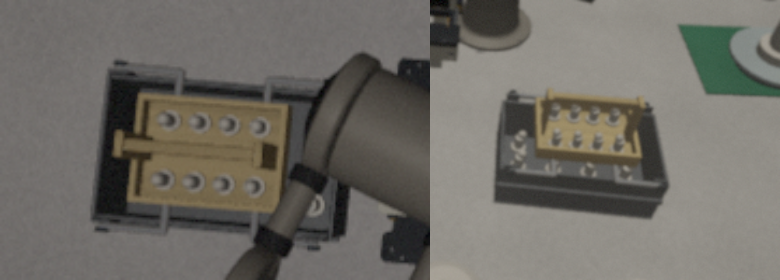

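The tray's right edge is at −90 mm and its sides at ±65.5 mm in the tote frame, so it is centred and aligned. Both bails lie in, the small tray is unmoved and the robot is clear.

```bash
python3 -c "
from plant import *
o=get_obs();print(o['time'],o['contact_force']);print(close_job())"
```

```text
14.2833 [-4.59501674e-02  1.46331667e-04 -1.66933429e-01]
the job is handed in; nothing more can be done
None
```

I swung the bail fully in and set the larger tray on the two bails, then handed the job in at 14.3 s. No verdict came back.

- **Bail:** I carried its crossbar over the top between the fingers, then pressed it down with them closed. The fingertips met it at 116.7 mm, against 117 mm expected for fully in. The last top view shows both bails lying in.
- **Tray placing:** I gripped it by its bar, turned it 94° and lowered it in small steps. First contact came at about 365 mm flange height, as predicted. No sampled reading showed more than the tray's own weight of about 5–6 N, though I only read the force at the end of each move.
- **Final position:** the near end measures −90 mm and the sides ±65.5 mm in the tote's frame, so the tray is centred and lengthwise to within a few mm. It looks level in the pictures, but I did not measure its tilt.
- **One figure that disagreed:** the box fitted around the tray reached 112–116 mm at the far end instead of 90. I put this down to the raised handle sticking out in perspective.
- **Smaller tray:** its position in the top view is the same as before the moves.
- **Robot:** clear of everything, with the wrist force about zero.

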